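# Set the pastry ruler against both stop pins

## Robot

A 7-joint arm with a two-finger parallel gripper is mounted at the origin on a cart in front of the work surface, level with it; the furniture and walls round the work are solid. World frame = base frame: x ahead of the robot, y to its left, z up, the work surface at z = 0. Lengths are in mm, angles in rad, forces in N, time in s.
With the tool pointing down it reaches from about 400 to 900 mm from the base axis. Payload 5.5 kg.
Tool frame: the origin (TCP) lies on the centre line of the jaws, within the pads' length; the fingertips stand 11 mm ahead of it and the grasp point (between the pads) lies 8 mm behind it; z points along the fingers, y is the line along which they close (so a half turn about z gives the same grasp; the last joint's range is limited). The gripper opens to 85 mm and grips with 20 to 120 N. Pads are 22 mm wide; open, the fingers measure 114 mm over their backs; the gripper's body (76 mm by 85 mm) begins 54 mm behind the grasp point. The pads swing forward as they close: fully open they stand 13 mm farther back than shut.
Start: joints at [-1.078, 0.501, -0.427, 1.55, 0.221, 1.138, -0.21], TCP at [148.02, 632.921, 242.31] pointing down, gripper open.
Joint ranges: [-2.88, 2.88], [-0.31, 2.03], [-1.54, 1.56], [0.2, 2.42], [-1.41, 4.55], [0.19, 2.02], [-2.57, 2.57]. Speed limits (rad/s): [2.57, 2.57, 3.14, 3.14, 3.14, 3.14, 3.14].

## Interface

Orientations are given as a 3x3 rotation matrix whose columns are the frame's x, y, z axes.
In Python, from rig import arm gives the robot as it stands. The module is installed in compiled form; this text tells all that it offers. Calls block until the motion is done:
- arm.reach(position, orientation): joint-space move of the TCP to a pose.
- arm.move_straight(position, feed=150, frame=None): straight line of the TCP; frame=None keeps the orientation; feed is the mean speed in mm/s.
- arm.move_j(angles): joint-space move.
- arm.command_gripper(opening, squeeze=None): finger opening in mm; squeeze is the grip in N (None keeps the last); returns when the fingers have stopped.
- arm.dwell(seconds).
- arm.inverse_kinematics(position, orientation): joint angles nearest the present ones, or None.
- arm.observe(): the state.
- arm.snapshot(name): name is "side" or "top" or "wrist"; returns a dict with "img" (480x640x3 uint8, blue, green, red), "fx", "fy", "cx", "cy" (pixels), "position" and "attitude" of the camera in the world. Camera axes: x right, y down, z forward; pixel columns grow to the right and rows downward; lengths in mm; the calibration is good to about 2 mm. A picture is of the moment at which its call begins. There is no depth.
A pose or a line that the arm cannot do raises arm.MotionError and nothing moves.
- arm.hand_in(): hands the job in; it is judged then, once.
The state is a dict: "t": time; "q": joint angles; "joint_vel": joint speeds; "effort": joint torques, N m; "tcp_pos": TCP position; "orientation": TCP orientation; "contact_force": force on the tool from outside, world axes, zero at the start; "ft_torque": the same for the moment, N m; "finger_gap": finger opening in mm; "grasp_force": force on a finger pad.
Only numpy, scipy, OpenCV 4.12 (cv2) and the standard library are available. Lean on these libraries where they do the work, as an engineer would, in place of code of your own. Each camera call takes 0.05 s, during which the arm holds its last target. There are 200 camera calls.

## Task

Pick up the straight aluminium pastry ruler and lay it flat on the pastry board, clear of the two red stop pins. Then slide it along the board until one long side bears on both pins at once, pressing it lightly against the two for a moment (2 to 8 N on each pin) so that you feel both, never hard against either. Leave it lying there touching both pins, and do not disturb the jars, the shaker or the tea light.

Things in the scene. Friction and masses are not known exactly. Their poses are not given: they have to be found in the camera images.
- ruler: loose pastry ruler: straight aluminium box-section bar, 28 (x) x 220 (y) x 26 (z) mm, with graduations and a dark strip on top and black end plugs. 0.14 to 0.28 kg. Symmetric: either long side (x = +14 or -14 mm) may be used. Origin at the centre of the underside, y along its length, z up. Starts flat on the worktop, left of the board
- board: pastry board of light wood with two dark inlaid stripes, 200 (x) x 280 (y) x 12 (z) mm, fixed to the worktop. Origin at the centre of its underside, z up; its top is 12 mm above the origin. Sliding friction of the ruler on it is about 0.5 to 0.75 times the ruler's weight
- pin_left: left stop pin, fixed on the board: a steel screw with a round red collar, 20 mm in diameter and 24 mm tall, mounted 5 mm off-centre and turned to an angle that is not reported. The screw is 72 to 84 mm left (+y of the board) of the board's middle and 0 to 60 mm beyond its centre (+x). It gives 0.25 mm per N, springing back. Origin on the screw's axis at the board's top
- pin_right: right stop pin, made as the left one, 72 to 84 mm right (-y of the board) of the board's middle and likewise 0 to 60 mm beyond its centre. When the ruler's side touches a collar, that screw's axis is 19 to 29 mm from the ruler's lengthwise centre line, so where it will touch must be found by feel. The line through the pins is usually not square to the board
- jar_green: bystander: spice jar with a green lid, 41 mm wide, 108 mm tall, loose, behind the board; origin at the centre of its underside
- jar_red: bystander: spice jar with a red lid, 44 mm wide, 106 mm tall, loose, behind the board; origin at the centre of its underside
- shaker: bystander: salt shaker with a grey top, 44 mm wide, 90 mm tall, loose, behind the board at the right; origin at the centre of its underside
- tea_light: bystander: tea light, 38 mm wide, 15 mm tall, loose, left of the board's far corner; origin at the centre of its underside

How it is judged:
By the outcome, as a careful person would: the job done as asked, in the order asked, and still so for the second after the job is handed in, with the robot touching nothing.
It also fails if it takes over 64 s, if anything falls off the work surface, if the arm or the gripper's body presses on something with over 40 N, if the wrist force passes 120 N, or if a joint passes its speed limit or range.

## Working session

There is one attempt and no reset: what is moved stays moved. The work goes in short steps, each a Python script; the robot and the scene stay as the last script left them, time stands still between calls to the robot, and variables do not carry over. Pictures are saved under pics/ and viewed, at most 10 in all, crops included, and the job is handed in when it is done.

```bash
mkdir -p pics
cat > h.py <<'E'
import numpy as np, cv2
from rig import arm
def snap(n,f=None):
    s=arm.snapshot(n)
    if f: cv2.imwrite('pics/'+f,s['img'])
    return s
def cast(s,uv,z):
    uv=np.atleast_2d(np.asarray(uv,float)); R=np.array(s['attitude']).reshape(3,3); p=np.array(s['position'])
    d=np.c_[(uv[:,0]-s['cx'])/s['fx'],(uv[:,1]-s['cy'])/s['fy'],np.ones(len(uv))]@R.T
    return p+d*((z-p[2])/d[:,2])[:,None]
E
python3 - <<'E'
from h import *
for n in('top','side'):
    s=snap(n,n+'.png'); print(n,s['position'],s['fx'],np.array(s['attitude']).round(3).tolist())
o=arm.observe(); print(o['t'],o['contact_force'],o['orientation'],o['finger_gap'])
E
```

```text
top [ 165.68164227   85.25455037 1544.0457128 ] 604.1897594710293 [[-0.154, -0.95, 0.272], [-0.988, 0.149, -0.04], [-0.002, -0.275, -0.961]]
side [ -48.04683275 -879.17818258  609.85564607] 613.4997170709223 [[0.82, -0.258, 0.512], [-0.573, -0.372, 0.73], [0.002, -0.892, -0.453]]
0.1 [ 0.42074053 -0.32273686 -0.3275203 ] [[-9.73717560e-01  2.27758435e-01 -4.56831911e-04]
 [ 2.27758884e-01  9.73716131e-01 -1.66928215e-03]
 [ 6.46315102e-05 -1.72945687e-03 -9.99998502e-01]] 85.2331812232703
```

View pics/top.png

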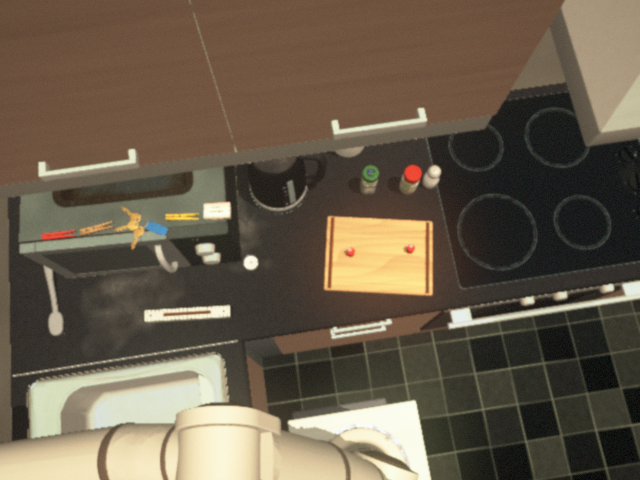

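View pics/side.png

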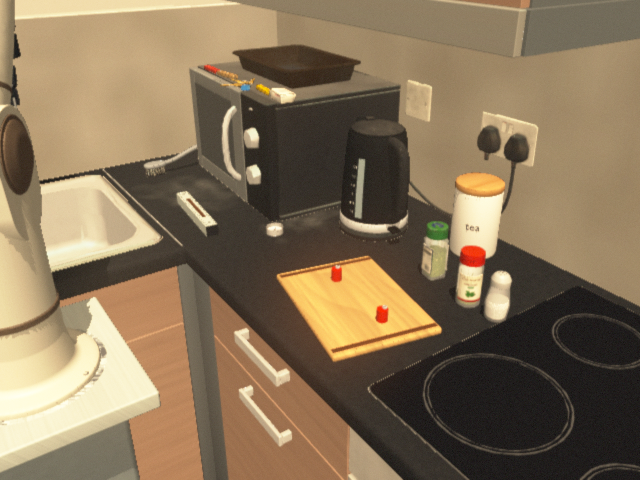

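The top view shows the ruler around (187,313), the board around (380,255), red pins at (350,252) and (410,248), and the tea light at (251,262). The jars stand behind the board, and the microwave is up-left of the ruler.

Run:
```python
from h import *
s=snap('top'); im=s['img']; hsv=cv2.cvtColor(im,cv2.COLOR_BGR2HSV)
def comp(m,box):
    x0,y0,x1,y1=box; k=np.zeros_like(m); k[y0:y1,x0:x1]=m[y0:y1,x0:x1]
    c,_=cv2.findContours(k,cv2.RETR_EXTERNAL,cv2.CHAIN_APPROX_NONE); return sorted(c,key=cv2.contourArea)[::-1]
red=cv2.inRange(hsv,(0,150,60),(6,255,255))|cv2.inRange(hsv,(172,150,60),(180,255,255))
for c in comp(red,(325,220,435,290))[:2]:
    uv=c.reshape(-1,2).mean(0); print('pin',uv,cast(s,uv,28)[0].round(1),cv2.boundingRect(c))
wh=cv2.inRange(im,(110,110,110),(255,255,255))
wh=cv2.morphologyEx(wh,cv2.MORPH_CLOSE,np.ones((7,7)))
c=comp(wh,(138,298,238,328))[0]
P=cast(s,c.reshape(-1,2),26)[:,:2].astype(np.float32); print('ruler',cv2.minAreaRect(P),cv2.boundingRect(c))
wood=cv2.inRange(hsv,(8,50,90),(30,255,255)); wood=cv2.morphologyEx(wood,cv2.MORPH_CLOSE,np.ones((9,9)))
c=comp(wood,(315,205,445,305))[0]
P=cast(s,c.reshape(-1,2),12)[:,:2].astype(np.float32); r=cv2.minAreaRect(P);print('board',r,cv2.boxPoints(r).round(0).tolist())
for n,uv,z in(('tea',(251,262),15),('green',(371,172),108),('red',(412,173),106),('shaker',(432,171),90),('mw',(240,262),0),('mw left',(45,262),0),('edge',(240,340),0),('mwtop',(20,240),250)): print(n,cast(s,uv,z)[0].round(0))
# side-view check of pins
s2=snap('side'); h2=cv2.cvtColor(s2['img'],cv2.COLOR_BGR2HSV)
red=cv2.inRange(h2,(0,150,60),(6,255,255))|cv2.inRange(h2,(172,150,60),(180,255,255))
for c in comp(red,(300,255,420,335))[:2]:
    x,y,w,h=cv2.boundingRect(c); print('pin side',(x,y,w,h),cast(s2,(x+w/2,y+h/2),24)[0].round(1))
cv2.imwrite('pics/z.png',cv2.resize(im[190:350,130:450],None,fx=2.5,fy=2.5,interpolation=cv2.INTER_CUBIC))
```

```text
pin [350.27777778 252.22222222] [537.  -60.7  28. ] (347, 249, 7, 7)
pin [410. 249.] [ 521.6 -215.1   28. ] (407, 247, 7, 5)
ruler ((445.2374572753906, 372.8202209472656), (217.13381958007812, 32.1120719909668), 84.31400299072266) (144, 305, 87, 17)
board ((512.7072143554688, -132.17747497558594), (288.6886291503906, 239.9304962158203), 79.47648620605469) [[368.0, -252.0], [604.0, -296.0], [657.0, -12.0], [421.0, 32.0]]
tea [554. 198.  15.]
green [ 717. -141.  108.]
red [ 699. -244.  106.]
shaker [ 702. -300.   90.]
mw [563. 227.   0.]
mw left [642. 734.   0.]
edge [361. 252.   0.]
mwtop [624. 682. 250.]
pin side (377, 306, 11, 17) [ 522.6 -219.1   24. ]
pin side (332, 267, 9, 14) [537.4 -64.1  24. ]
```

View pics/z.png

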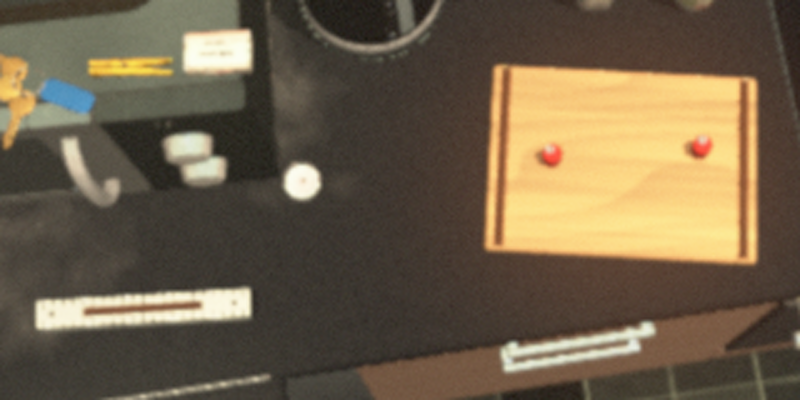

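```bash
cat >> h.py <<'E'
def ori(deg,flip=1):   # deg: direction of ruler length; tool y across the ruler
    a=np.radians(deg); y=flip*np.array([np.sin(a),-np.cos(a),0]); z=np.array([0,0,-1.]); return np.c_[np.cross(y,z),y,z]
def ft(n=6,dt=.03):
    r=[]
    for _ in range(n):
        arm.dwell(dt); o=arm.observe(); r.append(np.r_[o['contact_force'],o['ft_torque']])
    return np.mean(r,0),o
E
python3 - <<'E'
from h import *
s=snap('top')
b=cast(s,[(327.6,216),(432,221.2),(432,295.2),(324.8,290)],12)[:,:2]; print(b.round(0).tolist(),b.mean(0))
for f in(1,-1):
    for p in([445,373,150],[445,373,14],[500,-136,60]):
        q=arm.inverse_kinematics(p,ori(84.3,f)); print(f,p,None if q is None else np.round(q,2))
f=1 if arm.inverse_kinematics([445,373,14],ori(84.3,1)) is not None else -1
arm.reach([446,373,170],ori(84.3,f))
s=snap('wrist','w1.png'); o=arm.observe(); print(f,o['t'],o['tcp_pos'],o['q'])
im=s['img']
E
```

```text
[[648.0, -19.0], [591.0, -291.0], [396.0, -250.0], [452.0, 20.0]] [ 522.04316588 -135.19031764]
1 [445, 373, 150] [-0.69  0.45 -0.07  1.82  0.04  0.87 -0.88]
1 [445, 373, 14] [-0.69  0.66 -0.06  1.87  0.07  0.62 -0.9 ]
1 [500, -136, 60] [-0.21  0.56  0.53  2.03 -0.44  0.66  0.51]
-1 [445, 373, 150] [-0.24  0.54 -0.67  1.8   0.41  0.94  1.97]
-1 [445, 373, 14] [-0.29  0.75 -0.59  1.85  0.61  0.73  1.81]
-1 [500, -136, 60] [-0.7   1.09  1.35  2.04 -1.22  1.18 -2.02]
1 1.7917 [444.80488317 375.04448247 170.26156581] [-0.68644402  0.42790702 -0.07559813  1.80226146  0.03825104  0.91214144
 -0.87435509]
```

View pics/w1.png

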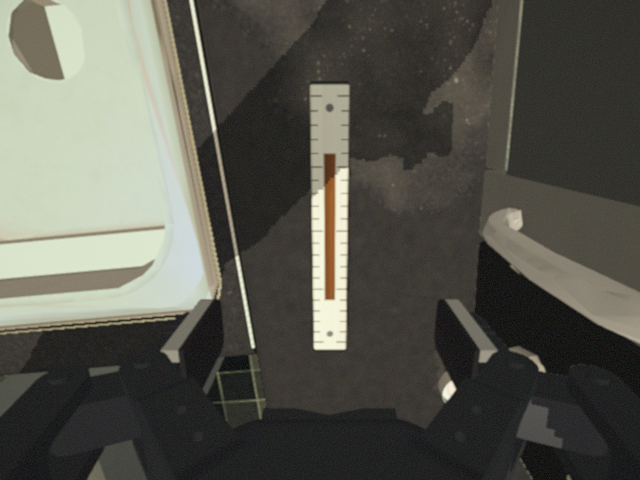

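The ruler runs vertically in the wrist view, with its ends at (330,83) and (330,350). It is parallel to the pads and centred between the fingers. I'll grasp it now.

Run:
```python
from h import *
s=arm.snapshot('wrist')
e=cast(s,[(330,83),(330,350)],26); c=e.mean(0); d=e[0]-e[1]; ang=np.degrees(np.arctan2(d[1],d[0]))%180
print(e.round(1).tolist(),c,ang,np.linalg.norm(d))
R=ori(ang); arm.move_straight([c[0],c[1],60],feed=150,frame=R)
f0,_=ft(); arm.move_straight([c[0],c[1],15],feed=80)
f1,o=ft(); print(f0.round(2),f1.round(2),o['tcp_pos'])
arm.command_gripper(20,squeeze=60)
f2,o=ft(); print(f2.round(2),o['finger_gap'],o['grasp_force'],o['tcp_pos'])
arm.move_straight([c[0],c[1],80],feed=100)
f3,o=ft(); print(f3.round(2),o['finger_gap'],o['grasp_force'],o['tcp_pos'],o['t'])
snap('wrist','w2.png')
```

```text
[[455.9, 479.8, 26.0], [435.5, 263.8, 26.0]] [445.67757593 371.80670212  26.        ] 84.59623819997361 216.87829343908527
[-0.1   0.15 -0.19  0.01  0.01  0.01] [-0.    0.06 -0.2   0.01 -0.01  0.03] [446.06046578 372.13522208  15.55163777]
[-0.31  0.08  3.79 -0.06  0.13  0.03] 26.60775950827961 60.98959565162659 [445.85750427 372.05477536  15.30020446]
[ 0.1   0.03 -2.35  0.   -0.    0.  ] 26.649522182081796 60.23726463317871 [445.16564046 371.35872715  79.11664003] 5.6
```

View pics/w2.png

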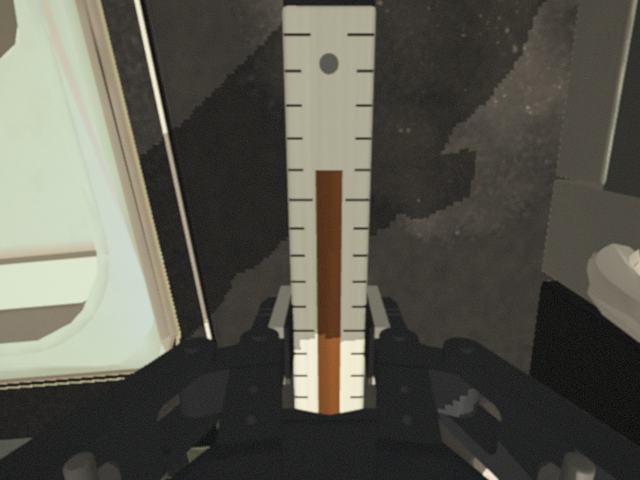

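```bash
cat >> h.py <<'E'
ANG=84.5; PL=np.array([537.2,-62.4]); PR=np.array([522.1,-217.1]); MID=(PL+PR)/2
def un(ang=ANG):
    a=np.radians(ang); return np.array([np.cos(a),np.sin(a)]),np.array([np.sin(a),-np.cos(a)])
E
python3 - <<'E'
from h import *
u,n=un(); c=MID-46*n
o=arm.observe(); p=o['tcp_pos']
arm.move_straight([p[0],p[1],130],feed=150)
arm.move_straight([c[0],c[1],130],feed=200,frame=ori(ANG))
arm.move_straight([c[0],c[1],40],feed=120)
fz0,o=ft(); print('air',fz0.round(2),o['tcp_pos'],o['t'])
z=30
arm.move_straight([c[0],c[1],z],feed=40)
while z>24:
    f,o=ft(4); print(z,f.round(2),o['tcp_pos'].round(2))
    if f[2]-fz0[2]>2: break
    z-=.5; arm.move_straight([c[0],c[1],z],feed=20)
print(o['t']); snap('side','s2.png')
E
python3 -c "
import cv2;i=cv2.imread('pics/s2.png');cv2.imwrite('pics/s2c.png',cv2.resize(i[220:380,240:460],None,fx=3.5,fy=3.5))"
```

```text
air [-0.07  0.23 -2.23  0.01 -0.01  0.02] [ 484.56937417 -135.48511904   40.82235411] 9.925
30 [ 0.12 -0.27 -2.33 -0.02 -0.03 -0.  ] [ 483.87 -135.37   29.97]
29.5 [-0.09 -0.54 -1.92  0.02 -0.    0.01] [ 483.93 -135.34   29.57]
29.0 [ 0.11  0.   -1.93 -0.01  0.    0.  ] [ 483.83 -135.34   28.98]
28.5 [-0.16  0.29 -2.66 -0.    0.   -0.  ] [ 483.85 -135.35   28.5 ]
28.0 [ 0.27 -0.25 -1.73  0.01  0.    0.02] [ 483.91 -135.34   28.01]
27.5 [ 0.12  0.13 -2.18 -0.   -0.   -0.02] [ 483.87 -135.32   27.5 ]
27.0 [-1.16  0.61  4.96  0.11  0.45 -0.03] [ 483.92 -135.38   27.32]
12.7583
```

View pics/s2c.png

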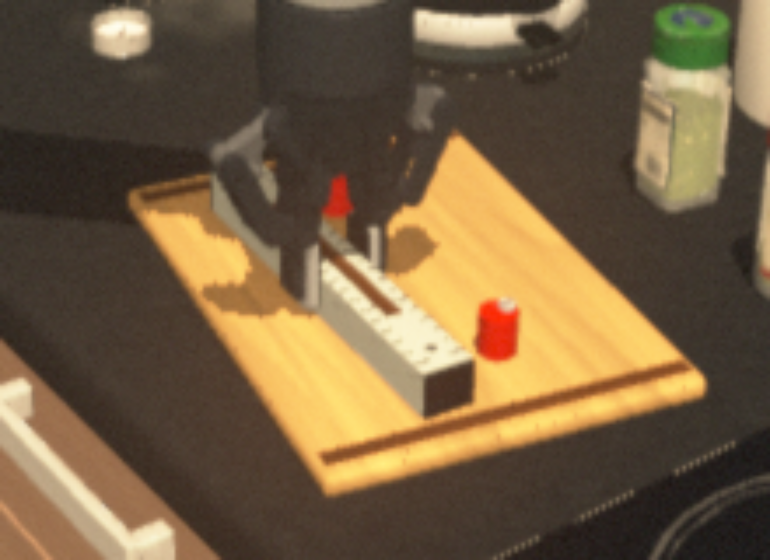

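```bash
cat >> h.py <<'E'
def go(aL,aR,z,feed=15):
    u,n=un(); c=MID-46*n+n*(aL+aR)/2
    arm.move_straight([c[0],c[1],z],feed=feed,frame=ori(ANG-np.degrees((aL-aR)/155.4)))
def pins(f,b):
    u,n=un(); S=-(f-b)[:2]@n; D=(f-b)[5]/.0777; return np.array([S+D,S-D])/2
E
python3 - <<'E'
from h import *
import json
z=27.2; a=np.zeros(2)
go(*a,z); print('laid',ft()[0].round(2))
a+=12; go(*a,z,40)
B=[]
for i in range(4):
    a+=.4; go(*a,z); f,o=ft(5); B.append(f)
b=np.mean(B,0); print('base',b.round(2),np.std(B,0).round(2),o['t'])
for i in range(70):
    F=pins(f,b)
    print(a.round(2),F.round(2),f[2].round(1),o['t'].round(1))
    if (F>2.8).all() and (F<6).all(): break
    if F.max()>9 or a.max()>32: print('STOP'); break
    if F.max()<1.5: a=a+.4
    else:
        a=a+np.clip((3.9-F)*.12,-.4,.35)
    go(*a,z); f,o=ft(5)
json.dump([a.tolist(),b.tolist(),z],open('st.json','w'))
print(o['t'],o['tcp_pos'],o['finger_gap'])
E
```

```text
laid [-1.6   0.63  4.92  0.1   0.39 -0.01]
base [-32.11   4.48  48.54   0.88   6.97   0.15] [1.02 0.21 1.45 0.03 0.23 0.01] 15.375Traceback (most recent call last):
  File "<stdin>", line 12, in <module>
AttributeError: 'float' object has no attribute 'round'
```

Run:
```python
from h import *
u,n=un(); a=13.6
for z in(27.4,27.6,27.8,28.0,28.3,28.6,29):
    go(a,a,z); f,o=ft(5); print(z,f.round(2),o['tcp_pos'].round(2),(MID-46*n+n*a).round(2),(o['orientation'][:,2]*1e3).round(1))
    if f[2]<1: break
```

```text
27.4 [-32.81   4.85  48.48   0.9    7.12   0.14] [ 484.49 -135.4    27.43] [ 497.4  -136.64] [ -23.7    4.7 -999.7]
27.6 [-32.11   4.62  46.     0.86   7.     0.13] [ 484.48 -135.39   27.44] [ 497.4  -136.64] [ -23.7    4.7 -999.7]
27.8 [-31.36   4.58  43.77   0.82   6.85   0.13] [ 484.47 -135.38   27.45] [ 497.4  -136.64] [ -23.7    4.7 -999.7]
28.0 [ 0.18  0.28 -2.39  0.01 -0.04 -0.01] [ 498.05 -136.63   27.73] [ 497.4  -136.64] [ 8.e-01 -1.e-01 -1.e+03]
```

Run:
```python
from h import *
a=13.6; z=27.9
while z>26.5:
    go(a,a,z); f,o=ft(4)
    if f[2]>-1: break
    z-=.1
print(z,f.round(2),o['tcp_pos'].round(2))
arm.command_gripper(40); f,o=ft(4); print('open',f.round(2),o['tcp_pos'].round(2))
go(a,a,z); arm.command_gripper(20,squeeze=50)
for i in range(10):
    f,o=ft(6); print(round(z,2),f.round(2),o['tcp_pos'].round(2),o['finger_gap'])
    if -1.6<f[2]<.3: break
    z+=np.clip(.03*(f[2]+.6),-.1,.15); go(a,a,z)
print(o['t'])
```

```text
27.19999999999999 [-0.78  0.14  1.46  0.06  0.27  0.01] [ 497.41 -136.68   27.33]
open [-0.03 -0.13 -0.37 -0.01 -0.01  0.01] [ 497.49 -136.68   27.23]
27.2 [0.2  0.18 2.57 0.01 0.01 0.02] [ 497.7  -136.73   27.39] 26.971303251520265
27.3 [ 0.93  0.08  2.5  -0.04 -0.16 -0.02] [ 497.68 -136.7    27.4 ] 26.892604231974182
27.39 [ 1.69 -0.44  0.68 -0.11 -0.39  0.01] [ 497.57 -136.67   27.38] 26.987645110524927
27.43 [ 1.83 -0.27  0.99 -0.11 -0.44 -0.02] [ 497.36 -136.61   27.39] 27.143658841468454
27.47 [ 1.51 -0.72  0.41 -0.09 -0.34 -0.  ] [ 497.2  -136.61   27.39] 27.009080570566514
27.5 [ 0.91 -0.22 -0.58 -0.05 -0.25 -0.02] [ 497.2  -136.61   27.42] 26.917095842413072
23.4833
```

```bash
cat > slide.py <<'E'
from h import *
import json
z=27.5; a=np.full(2,13.6); B=[]; b=None; hit=False
for i in range(75):
    if b is None: a=a+.5
    elif F.max()<1.6 and not hit: a=a+.4
    else: hit=True; a=a+np.clip((3.9-F)*.12,-.4,.35)
    go(*a,z); f,o=ft(5)
    if b is None:
        if i>=3: B.append(f)
        if len(B)==3: b=np.mean(B,0); F=pins(f,b); print('base',b.round(2))
    else: F=pins(f,b)
    print(a.round(2),None if b is None else F.round(2),f[[0,2,5]].round(2),(o['tcp_pos']).round(2),round(z,2),round(o['t'],1))
    if f[2]>15 or np.hypot(*f[:2])>16: print('STOP'); break
    if b is not None:
        if (F>2.9).all() and (F<6).all(): break
        if F.max()>8 or a.max()>32 or o['t']>48: print('STOP'); break
    z+=np.clip(.025*(f[2]+.8),-.06,.12)
json.dump([a.tolist(),b.tolist(),z],open('st.json','w'))
E
python3 slide.py
```

```text
[14.1 14.1] None [-1.96  2.89  0.01] [ 497.22 -136.58   27.41] 27.5 23.9
[14.6 14.6] None [-5.08  4.86  0.02] [ 497.26 -136.6    27.43] 27.59 24.3
[15.1 15.1] None [-0.07 -2.25  0.03] [ 499.23 -136.74   27.58] 27.71 24.7
[15.6 15.6] None [ 0.13 -2.22  0.  ] [ 499.42 -136.84   27.68] 27.68 25.1
[16.1 16.1] None [ 0.25 -2.32  0.01] [ 499.9  -136.88   27.65] 27.64 25.6
base [ 0.09  0.04 -2.18  0.02 -0.01  0.01]
[16.6 16.6] [0.15 0.06] [-0.1  -1.99  0.02] [ 500.36 -136.95   27.6 ] 27.6 26.0
[17. 17.] [-0.26  0.36] [-0.03 -2.04 -0.04] [ 500.78 -136.98   27.55] 27.57 26.4
[17.4 17.4] [-0.15  0.05] [ 0.2  -1.81 -0.01] [ 501.16 -137.01   27.52] 27.54 26.8
[17.8 17.8] [-0.21  0.07] [ 0.24 -2.19 -0.01] [ 501.56 -137.05   27.5 ] 27.52 27.2
[18.2 18.2] [0.08 0.01] [ 0.02 -1.91  0.01] [ 501.97 -137.06   27.49] 27.48 27.6
[18.6 18.6] [-0.23  0.07] [ 0.23 -2.34 -0.01] [ 502.39 -137.16   27.45] 27.45 28.1
[19. 19.] [0.07 0.17] [-0.13 -1.95  0.  ] [ 502.87 -137.18   27.42] 27.42 28.5
[19.4 19.4] [0.91 0.93] [-1.76  1.06  0.01] [ 502.9  -137.19   27.42] 27.39 28.9
[19.8 19.8] [-0.03  0.07] [ 0.02 -1.7
[... 1065 characters left out ...]
 [ 507.68 -137.66   27.42] 27.67 34.7
[24.77 24.69] [2.65 2.85] [-5.39  1.97 -0.01] [ 507.73 -137.69   27.43] 27.74 35.1
[24.92 24.81] [2.53 2.49] [-4.95  1.37  0.01] [ 507.76 -137.68   27.43] 27.81 35.6
[25.08 24.98] [2.75 2.8 ] [-5.44  1.8   0.  ] [ 507.76 -137.7    27.41] 27.87 36.0
[25.22 25.11] [2.88 2.84] [-5.61  0.99  0.01] [ 507.83 -137.72   27.44] 27.93 36.4
[25.34 25.24] [2.78 2.82] [-5.51  0.95  0.01] [ 507.87 -137.7    27.45] 27.98 36.8
[25.48 25.37] [2.74 2.88] [-5.55  0.76 -0.  ] [ 507.91 -137.68   27.44] 28.02 37.2
[25.62 25.49] [2.82 2.95] [-5.67  0.66 -0.  ] [ 507.94 -137.7    27.46] 28.06 37.6
[25.75 25.61] [3.22 2.99] [-6.15  0.87  0.03] [ 507.94 -137.72   27.44] 28.1 38.1
```

```bash
cat > press.py <<'E'
from h import *
import json
a,b,z=json.load(open('st.json')); a=np.array(a); b=np.array(b); ok=0
for i in range(22):
    go(*a,z); f,o=ft(7); F=pins(f,b)
    print(a.round(2),F.round(2),f[[0,2,5]].round(2),o['tcp_pos'].round(2),round(z,2),round(o['t'],1))
    if F.max()>8 or o['t']>50: print('STOP'); break
    zok=-2.3<f[2]<-.6
    ok=ok+1 if zok and (F>3.1).all() and (F<6).all() else 0
    if ok==2: break
    if not zok: z+=np.clip(.06*(f[2]+1.3),-.06,.12)
    if abs(f[2]+1.3)<2: a=a+np.clip((4.2-F)*.12,-.3,.25)
arm.dwell(.5); f,o=ft(6); print('press',pins(f,b).round(2),f.round(2),o['t'])
json.dump([a.tolist(),b.tolist(),z],open('st.json','w'))
E
python3 press.py
```

```text
[25.75 25.61] [2.99 2.79] [-5.69  0.75  0.02] [ 507.94 -137.71   27.45] 28.1 38.5
[25.75 25.61] [2.81 3.04] [-5.79 -0.62 -0.01] [ 507.92 -137.73   27.44] 28.22 39.0
[25.91 25.75] [2.95 3.04] [-5.91  0.35  0.  ] [ 508.01 -137.75   27.46] 28.22 39.5
[26.06 25.88] [2.93 2.96] [-5.8  -0.74  0.01] [ 508.04 -137.74   27.46] 28.31 40.0
[26.22 26.03] [3.18 3.13] [-6.23 -0.22  0.01] [ 508.07 -137.71   27.48] 28.31 40.5
[26.34 26.16] [3.21 3.17] [-6.3  -0.5   0.01] [ 508.09 -137.72   27.47] 28.38 41.0
[26.46 26.29] [3.23 3.28] [-6.46 -0.88  0.  ] [ 508.1  -137.76   27.47] 28.43 41.5
[26.57 26.4 ] [3.2  3.11] [-6.25 -0.73  0.02] [ 508.12 -137.76   27.48] 28.43 41.9
press [3.25 3.29] [-6.48 -0.06 -0.48  0.01  1.37  0.01] 42.6333
```

Run:
```python
from h import *
a=snap('side')['img'][230:350,260:440]; w=snap('wrist')['img']
o=np.hstack([cv2.resize(a,(480,320),interpolation=cv2.INTER_CUBIC),cv2.resize(w,(320,240)).repeat(1,0) if 0 else cv2.copyMakeBorder(cv2.resize(w,(320,240)),0,80,0,0,cv2.BORDER_CONSTANT)])
cv2.imwrite('pics/c3.png',o)
```

```text
(no output)
```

View pics/c3.png

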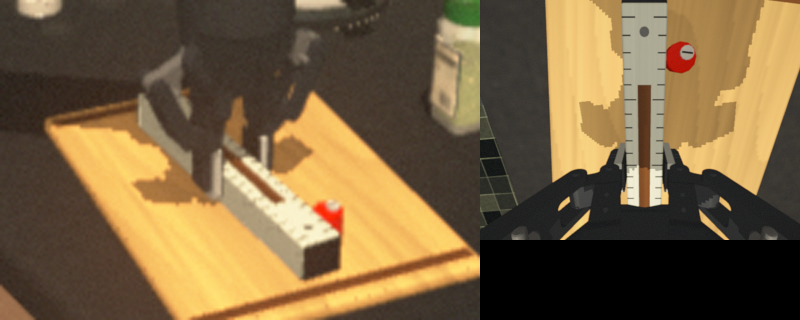

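Run:
```python
from h import *
import json
a,b,z=json.load(open('st.json')); a=np.array(a); b=np.array(b)
def step(tag):
    go(*a,z); f,o=ft(6); F=pins(f,b); print(tag,a.round(2),F.round(2),f[[0,2,5]].round(2),o['tcp_pos'].round(2),round(z,2),round(o['t'],1)); return F,f,o
for d in([.5,.2],[.2,.5]):
    a+=d; F,f,o=step('press')
    if F.max()>5: break
arm.dwell(.5)
for i in range(12):
    a-=.35; z-=.06 if f[2]<-.6 else -.02
    F,f,o=step('back')
    if F.sum()<2.4: break
arm.command_gripper(40); f,o=ft(4); print('open',f.round(2),o['finger_gap'],o['tcp_pos'],o['t'])
p=o['tcp_pos']; arm.move_straight([p[0],p[1],110],feed=100)
snap('wrist','e1.png'); s=snap('side'); print(arm.observe()['t'])
w=cv2.imread('pics/e1.png'); cv2.imwrite('pics/e2.png',np.hstack([cv2.resize(s['img'][230:350,270:430],(400,300),interpolation=cv2.INTER_CUBIC),cv2.resize(w,(400,300))]))
```

```text
press [27.07 26.6 ] [3.84 3.24] [-7.    0.51  0.06] [ 508.25 -137.76   27.47] 28.43 43.2
press [27.27 27.1 ] [3.99 3.95] [-7.88  1.54  0.01] [ 508.34 -137.79   27.48] 28.43 43.6
back [26.92 26.75] [3.56 3.61] [-7.13  0.54  0.  ] [ 508.17 -137.76   27.46] 28.45 44.6
back [26.57 26.4 ] [3.38 3.22] [-6.5  -0.67  0.02] [ 508.13 -137.76   27.48] 28.47 45.0
back [26.22 26.05] [2.68 2.98] [-5.59 -1.28 -0.02] [ 508.04 -137.74   27.47] 28.41 45.5
back [25.87 25.7 ] [2.87 2.5 ] [-5.28 -1.41  0.04] [ 507.97 -137.72   27.47] 28.35 45.9
back [25.52 25.35] [2.41 2.75] [-5.11 -3.99 -0.02] [ 507.95 -137.72   27.52] 28.29 46.4
back [25.17 25.  ] [2.67 2.89] [-5.55 -5.85 -0.01] [ 507.96 -137.67   27.7 ] 28.23 46.8
back [24.82 24.65] [2.35 2.59] [-4.89 -5.3  -0.01] [ 507.96 -137.62   27.88] 28.17 47.3
back [24.47 24.3 ] [2.35 2.76] [-5.07 -5.79 -0.02] [ 507.96 -137.63   28.03] 28.11 47.7
back [24.12 23.95] [2.03 2.3 ] [-4.26 -5.02 -0.01] [ 507.88 -137.57   28.09] 28.05 48.2
back [23.77 23.6 ] [2.07 2.14] [-4.09 -4.86  0.  ] [ 507.72 -137.56   28.1 ] 27.99 48.6
back [23.42 23.25] [1.43 1.42] [-2.7  -3.42  0.01] [ 507.57 -137.6    28.13] 27.93 49.1
back [23.07 22.9 ] [0.43 0.64] [-0.94 -2.17 -0.01] [ 507.38 -137.57   28.14] 27.87 49.5
open [-0.13  0.21  0.03 -0.01 -0.02  0.02] 39.71701356086707 [ 507.17073711 -137.69605533   28.11124719] 49.95
51.025
```

View pics/e2.png

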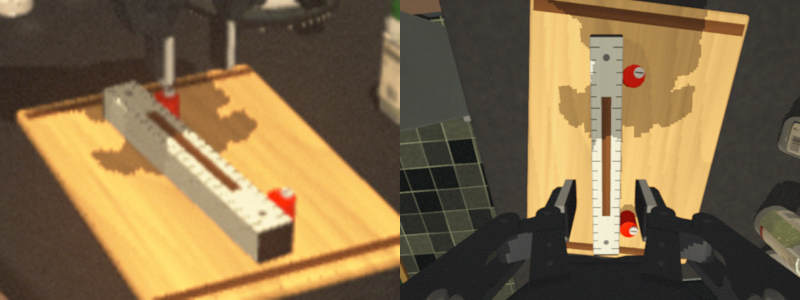

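```bash
python3 -c "
import cv2,numpy as np
w=cv2.imread('pics/e1.png')
f=lambda r:cv2.resize(r,(400,400),interpolation=cv2.INTER_NEAREST)
cv2.imwrite('pics/e3.png',np.hstack([f(w[90:160,330:400]),f(w[320:390,330:400])]))"
```

```text
(no output)
```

View pics/e3.png

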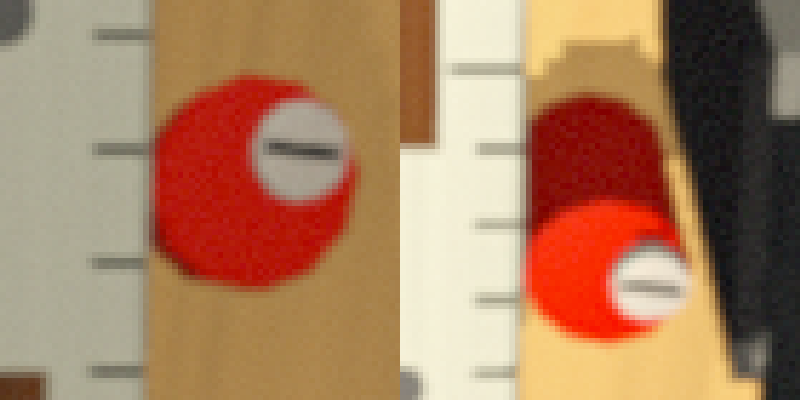

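Both collars look in contact at the ruler's edge: the left one at (152,180) and the right one at (527,270) in the crop. The ruler was lifted slightly before I released it, so I'll give it one light centred push with the rear finger to seat it, then retreat.

Run:
```python
from h import *
u,n=un(); p=np.array([507.17,-137.69])
def mv(d,z,feed): c=p+n*d; arm.move_straight([c[0],c[1],z],feed=feed)
mv(0,30,110); b,o=ft(4); print(b.round(2),o['t'])
d=4.2; mv(d,30,30)
while True:
    f,o=ft(4,.025); F=pins(f,b); print(round(d,2),F.round(2),f[2].round(2),round(o['t'],1))
    if F.sum()>3.2 or d>9 or o['t']>57.5: break
    d+=.4; mv(d,30,15)
mv(0.3,30,40); mv(0.3,75,110)
s=snap('wrist','f1.png'); o=arm.observe(); print(o['t'],o['contact_force'])
w=s['img']; cv2.imwrite('pics/f2.png',cv2.resize(w,(800,600)))
```

```text
[-0.06 -0.05  0.05  0.    0.01 -0.01] 52.0333
4.2 [ 0.05 -0.  ] 0.11 52.4
4.6 [-0.12 -0.03] -0.46 52.8
5.0 [ 0.24 -0.17] -0.05 53.1
5.4 [-0.01 -0.24] -0.01 53.5
5.8 [ 0.07 -0.12] 0.15 53.8
6.2 [0.22 0.3 ] -0.28 54.2
6.6 [1.27 1.06] 1.99 54.5
7.0 [2.7  2.66] 4.79 54.9
55.8 [-0.45054821  0.38230038 -0.12979034]
```

View pics/f2.png

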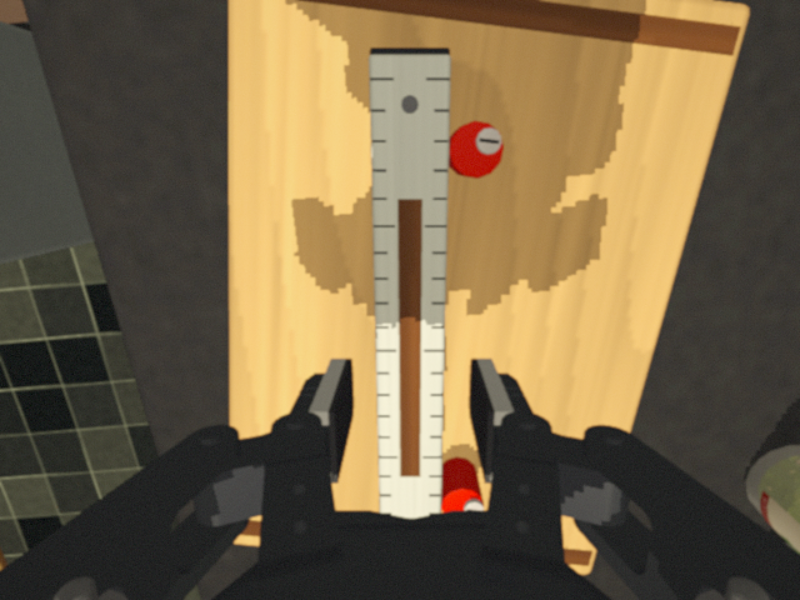

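The ruler lies flat against both collars, which are at (450,150) and (445,490), and the gripper is clear above it. I'm handing in.

```bash
python3 -c "
from rig import arm
print(arm.hand_in())"
```

```text
the job is handed in; nothing more can be done
None
```

The ruler lies flat on the board touching both red pins, pressed at about 4 N on each by my estimate, and I handed the job in at about 56 s; the first slide jammed briefly, pressing the ruler onto the board with about 48 N, and I saw no sign of the jars, shaker or tea light being touched but took no final picture of them all.

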